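Lock the popped-up quarter-turn knob on the analyser's cover

TASK

The grey access cover on top of the white bench analyser is held by two black T-handled quarter-turn knobs. One is already locked; the other has popped up, showing its red stem. Push the popped-up knob down and turn it a quarter turn clockwise until it locks, then let go, and leave the other knob locked.

Things in the scene. Friction and masses are not known exactly. Their poses are not given: they have to be found in the camera images.
- loose_knob_grip (a point): Popped-up knob: black disc 36 mm wide, 8 mm thick, under an upright grip bar 36 long, 10 thick, 30 tall (mm), on a red sprung stem 35 mm wide. Point on the knob's axis, 7 mm below the bar's top, 23 mm above the disc; moves and turns with it: x along the bar, y across its thickness, z up. At the start 50 mm above the grey cover (cover 116 mm above bench), 41 mm when locked.
- loose_knob_press (a joint): How far the popped-up knob is pushed straight down, m: 0 = popped up, 0.017 = bottom stop. Its spring pushes back with 3 N at 0, 10 N at the bottom. It can turn only when pushed in 0.013 or more (hold it down while turning); released when turned, it springs up into its notch and rests at about 0.009.
- loose_knob_turn (a joint): Angle of the popped-up knob, rad, growing clockwise seen from above. Within 0.1 of 0 at the start, bar across the line of the two white marks on the cover; 1.57 when locked, bar in line with the marks. Stop at 1.77. Let go between about 1.4 and 1.75 it locks; turned less, it does not. It takes about 0.05 N m.
- locked_knob_turn (a joint): Angle of the other knob, alike but already locked at about 1.57 rad, which must stay so. Its disc sits 9 mm lower than the popped-up one's and no red stem shows. Each sits on a fixed metal ring 40 mm wide, 9.5 mm high. Their axes are 180 mm apart on the cover; either place may hold the popped-up one.

How it is judged (in metres and radians):
On the way:
1. the popped-up knob is pushed in before it is turned (value of joint loose_knob_press above 0.0125 m and value of joint loose_knob_turn below 0.5 rad), for 0.05 s.
At the end, for the whole second after the job is handed in: The once popped-up knob is turned at least 1.25 rad clockwise and has sprung back into its locking notch (pushed in between 6.5 and 11.5 mm), and the other knob is still locked (beyond 1.25 rad) (value of joint each of loose_knob_turn, locked_knob_turn above 1.25 rad and value of joint loose_knob_press between 0.0065 and 0.0115 m); the robot touches nothing.
It fails at once if the other knob is turned out of its lock (value of joint locked_knob_turn below 1.2 rad).
It also fails if it takes over 35 s, if anything falls off the work surface, if the arm or the gripper's body presses on something with over 40 N, if the wrist force passes 120 N, or if a joint passes its speed limit or range.

ROBOT

A 7-joint arm with a two-finger parallel gripper is mounted at the origin on the work surface. World frame = base frame: x ahead of the robot, y to its left, z up, the work surface at z = 0. Lengths are in mm, angles in rad, forces in N, time in s.
With the tool pointing down it reaches from about 400 to 850 mm from the base axis. Payload 4.5 kg.
Tool frame: the origin (TCP) lies midway between the tips of the shut fingers; the grasp point (between the pads) lies 19 mm behind it (manip.tcp_to_grasp is the distance from the TCP to the grasp point, in mm); z points along the fingers, y is the line along which they close (so a half turn about z gives the same grasp; the last joint's range is limited). The gripper opens to 85 mm and grips with 20 to 120 N. Pads are 22 mm wide; open, the fingers measure 114 mm over their backs; the gripper's body (76 mm by 85 mm) begins 54 mm behind the grasp point. The pads swing forward as they close: fully open they stand 13 mm farther back than shut.
Start: joints at [-1.268, 0.689, -0.195, 1.565, 0.157, 0.902, -0.215], TCP at [165.964, 602.589, 193.017] pointing down, gripper open.
Joint ranges: [-3.01, 3.01], [-0.46, 2.08], [-1.47, 1.51], [0.13, 2.56], [-1, 4.14], [0.04, 2.09], [-2.66, 2.66]. Speed limits (rad/s): [2.57, 2.57, 3.14, 3.14, 3.14, 3.14, 3.14].

INTERFACE

Orientations are given as a 3x3 rotation matrix whose columns are the frame's x, y, z axes.
In Python, from plant import manip, eyes gives the robot as it stands. The module is installed in compiled form; this text tells all that it offers.
- The arm moves only by the shell command python3 -m jog 'ROWS' [FORCE]. ROWS is JSON, a list of rows, each a list of 7 numbers: the turn, a rotation vector about the world's x, y, z as a fraction of full scale, then the shift along the world's x, y, z as a fraction of full scale, then the opening, from -1 (shut) to 1 (fully open), so that 0 is half open. A call has exactly 10 rows; each row is the pose to reach, as a shift and turn from the pose commanded when the call began, turning the shorter way round; what a row does not reach only later rows make up. Full scale, the value 1, is 0.5 m for a shift and 2 pi rad for a turn. A row lasts 1/12 s, in which the tool goes at most 41.7 mm and 7.16 degrees, less where a joint would pass 70% of its speed; a pose out of reach is approached as far as the arm can. A call with a number of a shift or a turn outside -1 to 1 is refused whole. A call with a gripper value outside its range is refused whole. The fingers move at their own pace and stop on an object; FORCE is the grip in N (left out, the last holds). Time passes only in rows, so rows that repeat a pose let the fingers close, or fill a call up. It gives the time, the measured TCP pose, the force, the opening and the grip force at its end, in the units of the state.
- manip.sense(): the state, without advancing time (a new reading comes with each control period).
- eyes.read_camera(name): name is "scene" or "top" or "wrist"; returns the picture (384x512x3 uint8, blue, green, red); there is no depth.
- eyes.camera_model(name): a dict with "intrinsics" (3x3 intrinsics, pixels), "world_from_camera" (4x4, takes a point from camera to world coordinates). Camera axes: x right, y up, looking along -z (the intrinsics and any distortion apply to the point x, -y, -z); pixel columns grow to the right and rows downward; lengths in mm; the calibration is good to about 2 mm. A picture is of the moment at which its call begins: read the wrist's pose just before it. camera_model takes no time and is no camera call; for the wrist camera it gives the pose at the moment of the call.
- manip.sign_off(): hands the job in; it is judged then, once.
The state is a dict: "clock": time; "q": joint angles; "joint_vel": joint speeds; "joint_torque": joint torques, N m; "tool_pos": TCP position; "orientation": TCP orientation; "force": force on the tool from outside, world axes, zero at the start; "ft_torque": the same for the moment, N m; "finger_gap": finger opening in mm; "grip_force": force on a finger pad.
Only numpy, scipy, OpenCV 4.12 (cv2) and the standard library are available. Lean on these libraries where they do the work, as an engineer would, in place of code of your own. Each camera call takes 0.05 s, during which the arm holds its last target. There are 200 camera calls.

## Working session

There is one attempt and no reset: what is moved stays moved. The work goes in short steps, Python scripts to look and compute and a shell command to move; the robot and the scene stay as the last step left them, time stands still between calls to the robot, and variables do not carry over. Pictures are saved under pics/ and viewed, at most 10 in all, crops included, and the job is handed in when it is done.

```bash
mkdir -p pics
python3 - <<'E'
from plant import manip, eyes
import cv2,numpy as np
a=eyes.read_camera("top");b=eyes.read_camera("scene")
cv2.imwrite("pics/top.png",a);cv2.imwrite("pics/scene.png",b)
for n in("top","scene"):
    m=eyes.camera_model(n);print(n,m["intrinsics"],m["world_from_camera"],m.keys())
s=manip.sense();print(s["clock"],s["orientation"],s["finger_gap"],s["force"])
E
```

```text
top [[386.65113138   0.         257.84671062]
 [  0.         386.65113138 194.45326826]
 [  0.           0.           1.        ]] [[ 2.32607056e-02  9.87113384e-01 -1.58322794e-01  4.76307600e+02]
 [-9.99727926e-01  2.32421475e-02 -1.96902841e-03  1.80532741e+01]
 [ 1.73610743e-03  1.58325519e-01  9.87385444e-01  8.51912342e+02]
 [ 0.00000000e+00  0.00000000e+00  0.00000000e+00  1.00000000e+00]] dict_keys(['intrinsics', 'world_from_camera'])
scene [[447.19563074   0.         263.33966881]
 [  0.         447.19563074 188.50277219]
 [  0.           0.           1.        ]] [[ 5.43076483e-01 -6.95199606e-01  4.70919782e-01  9.35957928e+02]
 [ 8.39657765e-01  4.53984172e-01 -2.98116099e-01 -2.27413501e+02]
 [-6.53993262e-03  5.57311295e-01  8.30277875e-01  8.22741960e+02]
 [ 0.00000000e+00  0.00000000e+00  0.00000000e+00  1.00000000e+00]] dict_keys(['intrinsics', 'world_from_camera'])
0.1 [[-9.64122301e-01  2.65458256e-01 -3.19242985e-04]
 [ 2.65458421e-01  9.64120957e-01 -1.61446039e-03]
 [-1.20782988e-04 -1.64128300e-03 -9.99998646e-01]] 85.45792343185718 [-0.43081531 -0.26107242  0.3662915 ]
```

View pics/top.png

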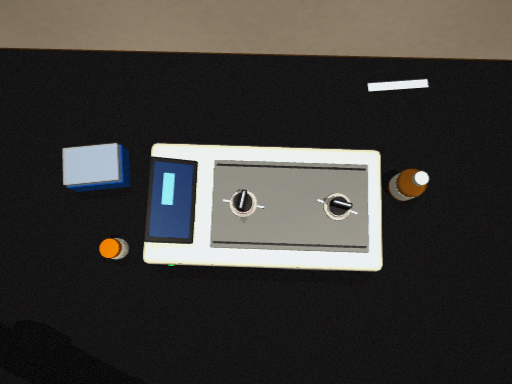

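View pics/scene.png

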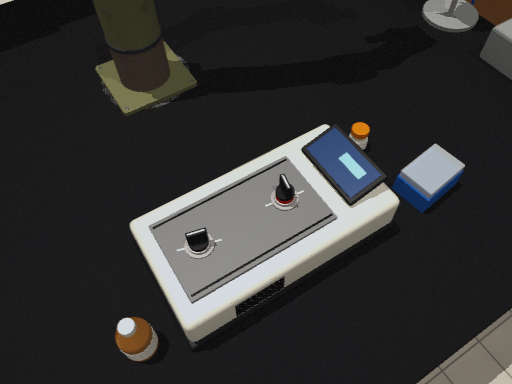

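The popped-up knob is the left one in the top view, near (243,203), with a red stem visible at about (285,200) in the scene view. The locked one is near (339,206).

```bash
cat > h.py <<'E'
import numpy as np
from plant import eyes
def ray(n,uv):
    m=eyes.camera_model(n);K=m["intrinsics"];T=m["world_from_camera"]
    d=np.array([(uv[0]-K[0,2])/K[0,0],-(uv[1]-K[1,2])/K[1,1],-1.]);return T[:3,3],T[:3,:3]@d
def plane(n,uv,z):
    o,d=ray(n,uv);return o+d*(z-o[2])/d[2]
E
python3 - <<'E'
from h import *
import cv2
a=cv2.imread("pics/top.png");b=cv2.imread("pics/scene.png")
c=[cv2.resize(a[178:228,215:275],None,fx=6,fy=6,interpolation=cv2.INTER_NEAREST),cv2.resize(b[165:215,255:315],None,fx=6,fy=6,interpolation=cv2.INTER_NEAREST)]
cv2.imwrite("pics/c1.png",np.hstack(c))
for n,uv,z in [("top",(223,201),116),("top",(264,207),116),("top",(243,203),125.5),("top",(339,206),125.5),("top",(242.5,199),173),("scene",(287,182),173),("scene",(285,200),125.5),("scene",(200,243),125.5)]: print(n,uv,plane(n,uv,z).round(1))
E
```

```text
top (223, 201) [580.   86.2 116. ]
top (264, 207) [570.2   7.2 116. ]
top (243, 203) [575.7  47.3 125.5]
top (339, 206) [ 574.3 -134.7  125.5]
top (242.5, 199) [576.4  46.4 173. ]
scene (287, 182) [578.7  48.4 173. ]
scene (285, 200) [583.8  42.5 125.5]
scene (200, 243) [ 576.1 -131.2  125.5]
```

View pics/c1.png

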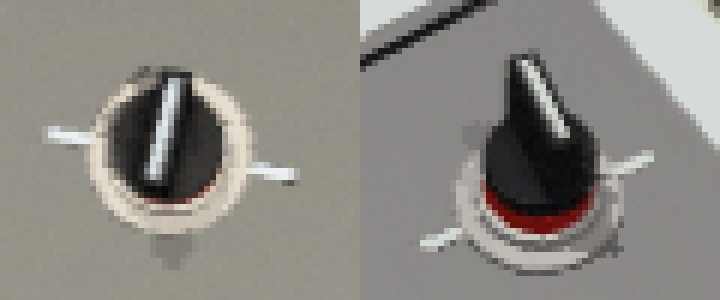

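The crops show the bar's white stripe. In top it runs from about (244.5,191.3) to (240.3,207.7), and in scene from (282,175) to (289.2,187.8).

Run:
```python
from h import *
from plant import manip
P=[plane("top",p,173) for p in((244.5,191.3),(240.3,207.7))];Q=[plane("scene",p,173) for p in((282,175),(289.2,187.8))]
for X in(P,Q):
    d=X[0]-X[1];print((X[0]+X[1])/2,np.linalg.norm(d),np.degrees(np.arctan2(d[1],d[0])))
s=manip.sense();print(s["tool_pos"],np.degrees(np.arctan2(*s["orientation"][:2,0][::-1])),np.degrees(np.arctan2(*s["orientation"][:2,1][::-1])))
```

```text
[575.506015  46.587197 173.      ] 30.297975842603822 -12.543596107702076
[576.11042524  47.07349122 173.        ] 30.088095013377277 170.53310391635486
[165.86034786 601.92610548 192.27510432] 164.60580587275447 74.60579451447734
```

```bash
python3 -m jog '[[0,0,0,0,0,0.07,1],[0,0,0.003,0.04,-0.055,0.1,1],[0,0,0.006,0.09,-0.12,0.1,1],[0,0,0.012,0.14,-0.19,0.1,1],[0,0,0.012,0.18,-0.245,0.1,1],[0,0,0.012,0.23,-0.31,0.1,1],[0,0,0.012,0.28,-0.38,0.1,1],[0,0,0.012,0.33,-0.45,0.1,1],[0,0,0.012,0.38,-0.51,0.1,1],[0,0,0.012,0.41,-0.555,0.1,1]]' 50
python3 -m jog '[[0,0,0,0.04,-0.055,0,1],[0,0,0,0.08,-0.11,0,1],[0,0,0,0.13,-0.17,0,1],[0,0,0,0.18,-0.24,0,0.5],[0,0,0,0.23,-0.31,0,0.2],[0,0,0,0.28,-0.38,0,0],[0,0,0,0.33,-0.45,0,0],[0,0,0,0.38,-0.51,0,0],[0,0,0,0.41,-0.555,0,0],[0,0,0,0.41,-0.555,0,0]]'
python3 -c "
from plant import manip,eyes
import numpy as np,cv2
s=manip.sense();print(s['clock'],s['tool_pos'],s['q'],np.degrees(np.arctan2(*s['orientation'][:2,0][::-1])),s['finger_gap'])
cv2.imwrite('pics/w1.png',eyes.read_camera('wrist'))"
```

```text
clock: 0.93
tool_pos: [373.7, 320.6, 242.7]
orientation: [[-0.98, 0.197, 0.001], [0.197, 0.98, -0.003], [-0.001, -0.002, -1.0]]
force: [0.1, -0.2, 1.0]
finger_gap: 85.2
grip_force: 0.0
clock: 1.77
tool_pos: [579.3, 38.4, 242.2]
orientation: [[-0.979, 0.204, 0.002], [0.204, 0.979, -0.005], [-0.003, -0.005, -1.0]]
force: [0.5, -0.5, 0.1]
finger_gap: 42.6
grip_force: 0.0
1.7667 [579.32381848  38.41256328 242.15815816] [-0.0152924   0.57416373 -0.22553396  1.64233518  0.15771373  0.94206109
  1.06690303] 168.24887662150073 42.64088250962593
```

View pics/w1.png

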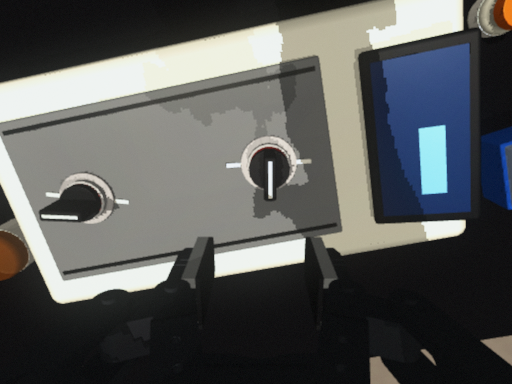

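The wrist view shows the stripe from (270,163) to (270,197), parallel to the tool's pad direction.

Run:
```python
from h import *
from plant import manip
import cv2
im=cv2.imread("pics/w1.png");g=cv2.cvtColor(im,cv2.COLOR_BGR2GRAY)[150:210,258:282]
m=(g>190).astype(np.uint8);n,l,st,ce=cv2.connectedComponentsWithStats(m);print(st[1:],ce[1:])
for p in((270,162.5),(270,198),(270,180)): print(plane("wrist",p,173))
for p in((233,165.5),(305,161)): print(plane("wrist",p,116))
s=manip.sense();print(s["tool_pos"])
```

```text
[[ 10  12   4  34 124]] [[11.64516129 27.80645161]]
[560.70743078  53.92581982 173.        ]
[588.98522197  48.43387544 173.        ]
[574.40989757  51.26460824 173.        ]
[570.046006    18.18854008 116.        ]
[579.331192    85.47380192 116.        ]
[577.22782051  42.74760595 242.14776442]
```

```bash
python3 -m jog '[[0,0,0,0,0,-0.03,0],[0,0,0,0,0,-0.06,0],[0,0,0,0,0,-0.09,0],[0,0,0,0,0,-0.12,0],[0,0,0,0,0,-0.15,0],[0,0,0,0,0,-0.17,0],[0,0,0,0,0,-0.18,0],[0,0,0,0,0,-0.186,0],[0,0,0,0,0,-0.186,0],[0,0,0,0,0,-0.186,0]]'
python3 -m jog '[[0,0,0,0,0,0,-0.4],[0,0,0,0,0,0,-0.6],[0,0,0,0,0,0,-0.8],[0,0,0,0,0,0,-1],[0,0,0,0,0,0,-1],[0,0,0,0,0,0,-1],[0,0,0,0,0,0,-1],[0,0,0,0,0,0,-1],[0,0,0,0,0,0,-1],[0,0,0,0,0,0,-1]]' 50
```

```text
clock: 2.65
tool_pos: [576.3, 47.9, 150.6]
orientation: [[-0.981, 0.192, 0.001], [0.192, 0.981, 0.0], [-0.001, 0.001, -1.0]]
force: [-0.1, -0.1, 0.3]
finger_gap: 42.9
grip_force: 0.0
clock: 3.48
tool_pos: [575.9, 47.6, 150.0]
orientation: [[-0.981, 0.192, -0.0], [0.192, 0.981, 0.0], [0.0, 0.0, -1.0]]
force: [-0.7, 0.4, 0.3]
finger_gap: -0.1
grip_force: 0.0
```

Run:
```python
from plant import eyes,manip
import cv2,numpy as np
a=eyes.read_camera("wrist");b=eyes.read_camera("scene")
c=cv2.resize(b[120:250,200:360],(480,390),interpolation=cv2.INTER_CUBIC)
cv2.imwrite("pics/w2.png",np.hstack([cv2.resize(a,(320,240)),cv2.resize(c,(320,240))]))
s=manip.sense();print(s["finger_gap"],s["grip_force"],s["force"],s["clock"])
```

```text
-0.19929748829401864 0.0 [-0.25384631 -0.8064425   0.11053441] 3.5833
```

View pics/w2.png

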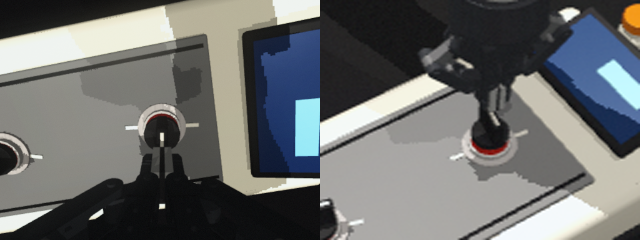

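Run:
```python
from plant import eyes,manip
import cv2,numpy as np
a=eyes.read_camera("wrist");b=eyes.read_camera("scene")
f=lambda i:cv2.convertScaleAbs(cv2.resize(i,(400,500),interpolation=cv2.INTER_CUBIC),alpha=1.8,beta=30)
cv2.imwrite("pics/w3.png",np.hstack([f(a[190:350,200:328]),f(b[130:210,255:319])]))
s=manip.sense();print(s["finger_gap"],s["grip_force"],s["force"],s["clock"])
```

```text
0.32113152290047436 0.0 [ 0.25939083  0.15877433 -0.18082843] 3.6833
```

View pics/w3.png

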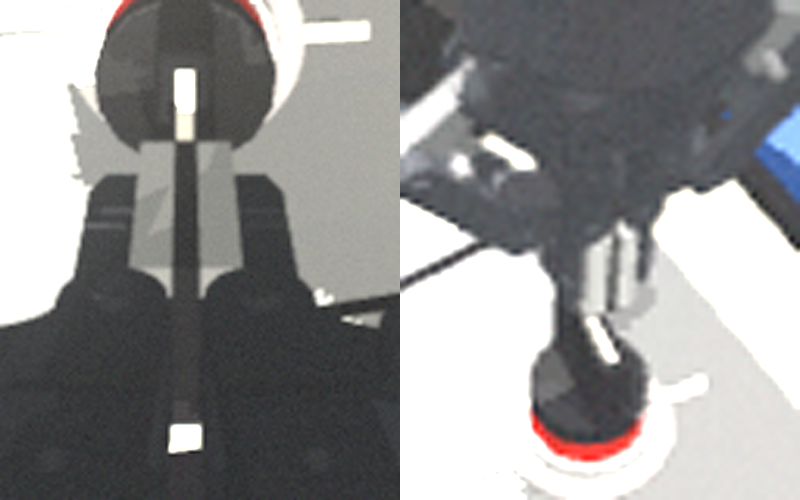

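The fingers have shut on nothing, and in the scene crop the stripe shows in front of and below the pads. I'll compare the projected TCP with the tips I can see.

Run:
```python
from h import *
from plant import manip
import cv2
s=manip.sense();t=s["tool_pos"];R=s["orientation"];print(t)
def proj(n,p):
    m=eyes.camera_model(n);c=np.linalg.inv(m["world_from_camera"])@np.r_[p,1];c=c[:3]*[1,-1,-1];u=m["intrinsics"]@c;return u[:2]/u[2]
for n,off,sc in(("wrist",(200,190),400/128),("scene",(255,130),400/64)):
    print(n,eyes.camera_model(n)["world_from_camera"][:3,3])
    for nm,p in(("tcp",t),("grasp",t-19*R[:,2]),("grasp+x",t-19*R[:,2]+11*R[:,0]),("tcp-x",t-11*R[:,0]),("tcp+x",t+11*R[:,0]),("bartop",[575.9,47,173]),("barA",[575.9-17.7,47+3.4,173]),("barB",[575.9+17.7,47-3.4,173])):
        u=proj(n,p);print(nm,u.round(1),((u-off)*sc).round(0))
```

```text
[575.93802555  47.59186133 149.99574965]
wrist [500.39935213  61.91505444 329.9861093 ]
tcp [260.  220.3] [188.  95.]
grasp [260.1 234.4] [188. 139.]
grasp+x [260.1 215.2] [188.  79.]
tcp-x [260.  237.4] [188. 148.]
tcp+x [260.  202.6] [188.  39.]
bartop [259.  237.9] [184. 150.]
barA [258.9 205.4] [184.  48.]
barB [259.1 268.5] [185. 245.]
scene [ 935.95792762 -227.41350102  822.7419603 ]
tcp [285.3 188.4] [189. 365.]
grasp [285.7 182.4] [192. 328.]
grasp+x [283.2 177.7] [176. 298.]
tcp-x [287.7 193.1] [205. 394.]
tcp+x [282.9 183.8] [174. 336.]
bartop [285.5 181.3] [190. 320.]
barA [281.4 173.6] [165. 273.]
barB [289.6 189.1] [216. 369.]
```

```bash
python3 -m jog '[[0,0,0,0,0,0,0],[0,0,0,0,0,0,0],[0,0,0,0,0,0,0],[0,0,0,0,0,0,0],[0,0,0,0,0,0,0],[0,0,0,0,0,0,0],[0,0,0,0,0,0,0],[0,0,0,0,0,0,0],[0,0,0,0,0,0,0],[0,0,0,0,0,0,0]]'
python3 - <<'E'
from h import *
from plant import manip
import cv2
a=eyes.read_camera("wrist");b=eyes.read_camera("scene")
f=lambda i:cv2.convertScaleAbs(cv2.resize(i,(400,500),interpolation=cv2.INTER_CUBIC),alpha=1.8,beta=30)
cv2.imwrite("pics/w4.png",np.hstack([f(a[160:360,180:340]),f(b[110:210,245:325])]))
print(eyes.camera_model("wrist"))
E
```

```text
clock: 4.52
tool_pos: [576.0, 47.6, 150.0]
orientation: [[-0.981, 0.192, 0.0], [0.192, 0.981, 0.0], [0.0, 0.0, -1.0]]
force: [-0.0, 0.2, 0.3]
finger_gap: 42.4
grip_force: 0.0
{'intrinsics': array([[333.01977016,   0.        , 259.01604227],
       [  0.        , 333.01977016, 188.06532146],
       [  0.        ,   0.        ,   1.        ]]), 'world_from_camera': array([[ 1.92851035e-01, -9.35323856e-01, -2.96610458e-01,
         5.00399935e+02],
       [ 9.81227948e-01,  1.83694057e-01,  5.87214361e-02,
         6.19125522e+01],
       [-4.37981825e-04, -3.02366961e-01,  9.53191497e-01,
         3.29996480e+02],
       [ 0.00000000e+00,  0.00000000e+00,  0.00000000e+00,
         1.00000000e+00]])}
```

View pics/w4.png

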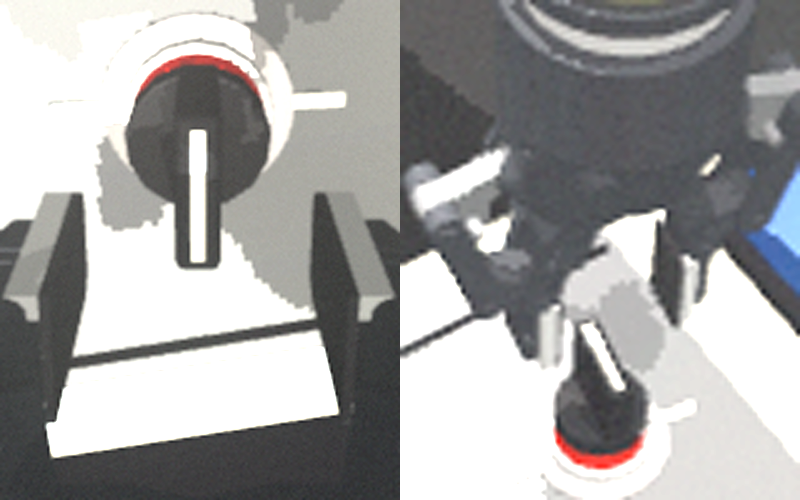

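Both views put the half-open fingertips near z≈185, about 30 mm above where the stated TCP implies. I'll go lower in small steps, watching the force.

```bash
python3 -m jog '[[0,0,0,0,0,-0.005,0],[0,0,0,0,0,-0.01,0],[0,0,0,0,0,-0.015,0],[0,0,0,0,0,-0.02,0],[0,0,0,0,0,-0.025,0],[0,0,0,0,0,-0.03,0],[0,0,0,0,0,-0.03,0],[0,0,0,0,0,-0.03,0],[0,0,0,0,0,-0.03,0],[0,0,0,0,0,-0.03,0]]'
python3 -m jog '[[0,0,0,0,0,-0.003,0],[0,0,0,0,0,-0.006,0],[0,0,0,0,0,-0.009,0],[0,0,0,0,0,-0.012,0],[0,0,0,0,0,-0.015,0],[0,0,0,0,0,-0.018,0],[0,0,0,0,0,-0.021,0],[0,0,0,0,0,-0.024,0],[0,0,0,0,0,-0.024,0],[0,0,0,0,0,-0.024,0]]'
python3 -m jog '[[0,0,0,0,0,0,-0.4],[0,0,0,0,0,0,-0.6],[0,0,0,0,0,0,-0.7],[0,0,0,0,0,0,-1],[0,0,0,0,0,0,-1],[0,0,0,0,0,0,-1],[0,0,0,0,0,0,-1],[0,0,0,0,0,0,-1],[0,0,0,0,0,0,-1],[0,0,0,0,0,0,-1]]' 50
```

```text
clock: 5.45
tool_pos: [576.1, 47.6, 135.1]
orientation: [[-0.981, 0.192, 0.0], [0.192, 0.981, 0.0], [-0.0, 0.0, -1.0]]
force: [-0.5, 0.1, 0.9]
finger_gap: 42.8
grip_force: 0.0
clock: 6.28
tool_pos: [575.9, 47.6, 122.9]
orientation: [[-0.981, 0.192, -0.0], [0.192, 0.981, 0.0], [0.0, 0.0, -1.0]]
force: [0.2, -0.1, 0.1]
finger_gap: 42.5
grip_force: 0.0
clock: 7.12
tool_pos: [576.0, 47.5, 123.1]
orientation: [[-0.981, 0.192, 0.0], [0.192, 0.981, -0.0], [-0.0, 0.0, -1.0]]
force: [-0.9, -1.1, 3.4]
finger_gap: 8.3
grip_force: 51.0
```

The grip is made: gap 8.3 mm, 51 N. Now press 15.5 mm.

```bash
python3 -m jog '[[0,0,0,0,0,0,-1],[0,0,0,0,0,-0.005,-1],[0,0,0,0,0,-0.01,-1],[0,0,0,0,0,-0.015,-1],[0,0,0,0,0,-0.02,-1],[0,0,0,0,0,-0.024,-1],[0,0,0,0,0,-0.028,-1],[0,0,0,0,0,-0.031,-1],[0,0,0,0,0,-0.031,-1],[0,0,0,0,0,-0.031,-1]]' 90
```

```text
clock: 7.95
tool_pos: [576.1, 47.5, 107.9]
orientation: [[-0.981, 0.192, 0.0], [0.192, 0.981, -0.0], [-0.0, -0.0, -1.0]]
force: [-1.8, -1.3, 9.1]
finger_gap: 6.9
grip_force: 93.9
```

```bash
python3 -m jog '[[0,0,-0.015,0,0,0,-1],[0,0,-0.03,0,0,0,-1],[0,0,-0.045,0,0,0,-1],[0,0,-0.06,0,0,0,-1],[0,0,-0.075,0,0,0,-1],[0,0,-0.09,0,0,0,-1],[0,0,-0.105,0,0,0,-1],[0,0,-0.12,0,0,0,-1],[0,0,-0.13,0,0,0,-1],[0,0,-0.13,0,0,0,-1]]'
python3 -m jog '[[0,0,-0.015,0,0,0,-1],[0,0,-0.03,0,0,0,-1],[0,0,-0.045,0,0,0,-1],[0,0,-0.06,0,0,0,-1],[0,0,-0.075,0,0,0,-1],[0,0,-0.09,0,0,0,-1],[0,0,-0.105,0,0,0,-1],[0,0,-0.12,0,0,0,-1],[0,0,-0.12,0,0,0,-1],[0,0,-0.12,0,0,0,-1]]'
python3 -c "
from plant import manip
s=manip.sense();print(s['q'],s['ft_torque'],s['tool_pos'])"
```

```text
clock: 8.78
tool_pos: [576.4, 47.7, 108.1]
orientation: [[-0.529, 0.848, 0.001], [0.848, 0.529, -0.0], [-0.001, 0.001, -1.0]]
force: [-2.0, -1.1, 8.7]
finger_gap: 6.8
grip_force: 93.9
clock: 9.62
tool_pos: [576.6, 47.8, 108.1]
orientation: [[0.192, 0.981, 0.002], [0.981, -0.192, -0.0], [0.0, 0.002, -1.0]]
force: [-0.8, -0.2, 10.0]
finger_gap: 7.0
grip_force: 93.9
[-0.30712275  0.75728262  0.25107735  1.80360625 -0.29911556  0.6162059
 -0.07004183] [-0.02381558  0.3421082  -0.00591315] [576.64556599  47.79255642 108.08038244]
```

```bash
python3 -m jog '[[0,0,0,0,0,-0.0,-1],[0,0,0,0,0,0.003,-1],[0,0,0,0,0,0.006,-1],[0,0,0,0,0,0.009,-1],[0,0,0,0,0,0.012,-1],[0,0,0,0,0,0.012,-0.6],[0,0,0,0,0,0.012,-0.3],[0,0,0,0,0,0.012,0],[0,0,0,0,0,0.012,0],[0,0,0,0,0,0.012,0]]'
python3 -m jog '[[0,0,0,0,0,0,0],[0,0,0,0,0,0.02,0],[0,0,0,0,0,0.05,0],[0,0,0,0,0,0.09,0],[0,0,0,0,0,0.13,0],[0,0,0,-0.03,0,0.18,0],[0,0,0,-0.1,0,0.22,0],[0,0,0,-0.15,0,0.26,0],[0,0,0,-0.15,0,0.26,0],[0,0,0,-0.15,0,0.26,0]]'
python3 - <<'E'
from h import *
import cv2
b=eyes.read_camera("scene");t=eyes.read_camera("top")
cv2.imwrite("pics/end.png",np.hstack([cv2.resize(b[145:265,160:320],(400,300)),cv2.resize(t[160:250,200:380],(400,300))]))
E
```

```text
clock: 10.45
tool_pos: [575.7, 47.7, 113.1]
orientation: [[0.192, 0.981, -0.001], [0.981, -0.192, -0.0], [-0.0, -0.001, -1.0]]
force: [0.2, 0.3, -0.4]
finger_gap: 42.2
grip_force: 0.0
clock: 11.28
tool_pos: [500.9, 47.7, 245.4]
orientation: [[0.192, 0.981, 0.003], [0.981, -0.192, 0.001], [0.002, 0.003, -1.0]]
force: [0.2, -0.4, -0.1]
finger_gap: 42.7
grip_force: 0.0
```

View pics/end.png

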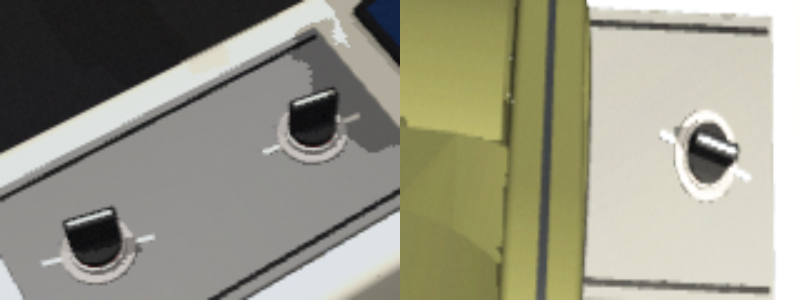

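The scene half shows both bars along their marks. I'll check for red pixels and compare stripe angles before handing in.

Run:
```python
from h import *
import cv2
b=eyes.read_camera("scene").astype(int)
for n,(r0,r1,c0,c1) in {"loose":(172,215,262,308),"locked":(220,260,175,222)}.items():
    p=b[r0:r1,c0:c1];red=(p[...,2]>p[...,1]+40)&(p[...,2]>p[...,0]+40)
    g=p.mean(2);m=(g>110).astype(np.uint8);m[24:]=0
    k,l,st,ce=cv2.connectedComponentsWithStats(m)
    print(n,"red",red.sum())
    for i in range(1,k):
        if 10<st[i,4]<120:
            v,u=np.nonzero(l==i);d=cv2.fitLine(np.c_[u,v].astype(np.float32),2,0,.01,.01).ravel()
            c=ce[i]+[c0,r0];A=plane("scene",c-8*d[:2],164);B=plane("scene",c+8*d[:2],164)
            print(st[i],((A+B)/2).round(1),np.degrees(np.arctan2(*(B-A)[:2][::-1])).round(1))
```

```text
loose red 0
[38  0  8 10 45] [578.4  87.7 164. ] -7.2
[32 18 10  6 30] [602.8  56.2 164. ] 75.3
locked red 0
```

```bash
python3 -c "
from plant import manip
print(manip.sign_off())"
```

```text
the job is handed in; nothing more can be done
None
```

The popped-up knob was pushed in, turned 90° clockwise and released; the last pictures show no red stem and both bars in line with their marks, and I handed the job in at about 11 s, though it returned no verdict.

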